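Pin the die gate of a clay extruder

TASK

Swing the clay extruder's gate shut so that its lug goes between the two ears of the yoke, then take the pin with the tall square grip from the wooden block and push it down through the upper ear, the lug's eye and the lower ear until its flange lies flush on the upper ear. The yoke is not always clamped in quite the same place, so feel for the hole and press gently, never hard. Leave the other two pins and everything else on the table where they are, and let go of the pin when it is home.

Things in the scene. Friction and masses are not known exactly. Their poses are not given: they have to be found in the camera images.
- extruder: Clay extruder, fixed. Grey foot 330 x 240 x 16 mm (x -40 to 290). Origin on the table under the mouth of the lying barrel; x along the barrel away from the mouth, y left, z up. Its head (barrel, gate, hinge, yoke in one) is clamped in slots along y, up to 16 mm either way off its middle position: this pose and the points do not show it. Barrel 94 mm wide, top at z 119. Head holds still below 60 N.
- hinge (a point): Axis of the gate's upright hinge at table height, for the head's middle position (extruder frame x -12, y 75 mm); truly up to 16 mm either way along the extruder's y. The gate, a steel plate 68 mm tall (top at z 105 mm), reaches from here across the mouth to the lug. Axes are the extruder's.
- paddle (a point): Centre of the gate's upright steel paddle as it stands WITH THE GATE SHUT and the head in its middle position (extruder frame x -28, y 5, z 125 mm; so 70 mm along the gate from the hinge, 16 mm in front). 12 mm thick (x), 36 mm wide (y), from z 95 to 145 mm. It moves with the gate; this point does not. Push or pinch it to move the gate.
- seat (a point): Mouth of the hole in the top face of the yoke's upper ear, for the head's middle position (extruder frame x -12, y -85, z 100 mm; axes the extruder's). The true hole lies up to 16 mm from it either way along the extruder's y. Yoke: two level steel ears 40 x 64 (y) x 10 mm, tops at z 100 and 76 mm, a 14 mm upright hole through the middle of both. The 10 mm lug with a 14 mm eye fits between.
- gate (a joint): Gate angle, rad. 0 = shut, eye in line with the ears' holes; grows as the free end swings out from the mouth (extruder's -x; clockwise from above). Eye 160 mm from the hinge. Starts 0.5 to 0.9. Friction 0.25 N m (4 N at the paddle) holds it where left. Stop at -0.0095, the eye 1.5 mm past the line: the tapered pin draws it back.
- pin: The gate pin, bare steel, 0.11 kg, the one with the tall square grip. Shank 12 mm thick, 48 mm long, the lowest 10 mm tapering to 7 mm; above it a flange 24 mm wide, 4 mm thick, then a square grip 18 x 18 mm, 32 mm tall (top 36 mm over the flange's underside), flat sides along x and y. Origin on the axis at the flange's underside, z up. Stands in one of the pin block's holes, flange on its top.
- pin_block: Wooden block fixed to the table, 60 x 180 x 70 mm, origin at the centre of its underside, long side along its y; three holes 17 mm wide in its top at y = -55, 0 and +55 mm hold the three pins.
- short_pin: A shorter pin, not this gate's: shank 12 x 26 mm, same flange, the same grip but only 12 mm tall. Origin at the flange's underside. Stays in the block.
- flat_pin: A thin locking key, not this gate's: shank 8 x 45 mm, same flange, flat grip 7 x 22 x 28 mm. Origin at the flange's underside. Stays in the block.
- cup: A white mug, 76 mm wide, 85 mm tall. Not part of the job.
- bowl: A terracotta bowl, 120 mm wide, 50 mm tall. Not part of the job.
- glaze_jar: A closed glaze jar, 72 mm wide, 90 mm tall. Not part of the job.
- brush: A brush lying on the table. Not part of the job.
- rib: A flat wooden throwing rib, 100 x 55 x 8 mm, lying on the table. Not part of the job.
- test_disc: A fired clay disc, 80 mm wide, 12 mm thick, lying on the table. Not part of the job.

How it is judged (in metres and radians):
On the way, in this order (a step that is already met when the one before it is completed fails the run):
1. the gate is swung shut (within 0.03 rad), before the pin goes in (value of joint gate below 0.03 rad), for 0.2 s.
2. the pin's point has gone down through the upper ear into the lug's eye, with the gate shut (value of joint gate below 0.03 rad and horizontal distance between pin and seat below 0.018 m and angle between pin's own z axis and vertical below 0.12 rad and z of pin in the frame of extruder below 0.133 m), for 0.1 s.
At the end, for the whole second after the job is handed in: The gate is shut (within 0.03 rad), and the pin stands upright (within 0.12 rad) through both ears and the eye, its axis within 18 mm of the seat point and its flange flush on the upper ear (within 2.5 mm), at rest. The other pins are in the block, the rest where it was (value of joint gate below 0.03 rad and horizontal distance between pin and seat below 0.018 m and angle between pin's own z axis and vertical below 0.12 rad and z of pin in the frame of extruder between 0.096 and 0.1025 m and linear speed of pin below 0.02 m/s); the robot touches nothing.
It fails at once if the pin is pressed against the extruder with more than 40 N (contact force between pin and extruder above 40 N).
It fails at once if the fingers push the extruder or its gate with more than 60 N (contact force between the fingers and extruder above 60 N).
It fails at once if another pin is taken out of the block or moved by more than 20 mm (distance of any of short_pin, flat_pin from where it was at the start of the episode above 0.02 m).
It fails at once if something else on the table is moved by more than 30 mm (distance of any of cup, bowl, glaze_jar, brush, rib, test_disc from where it was at the start of the episode above 0.03 m).
It also fails if it takes over 72 s, if anything falls off the work surface, if the arm or the gripper's body presses on something with over 40 N, if the wrist force passes 120 N, or if a joint passes its speed limit or range.

ROBOT

A 7-joint arm with a two-finger parallel gripper is mounted at the origin on the work surface. World frame = base frame: x ahead of the robot, y to its left, z up, the work surface at z = 0. Lengths are in mm, angles in rad, forces in N, time in s.
With the tool pointing down it reaches from about 425 to 1025 mm from the base axis. Payload 9.4 kg.
Tool frame: the origin (TCP) lies at the very end of the fingers, on their centre line; the grasp point (between the pads) lies 19 mm behind it; z points along the fingers, y is the line along which they close (so a half turn about z gives the same grasp; the last joint's range is limited). The gripper opens to 85 mm and grips with 20 to 120 N. Pads are 22 mm wide; open, the fingers measure 114 mm over their backs; the gripper's body (76 mm by 85 mm) begins 54 mm behind the grasp point. The pads swing forward as they close: fully open they stand 13 mm farther back than shut.
Start: joints at [1.233, 0.599, -0.003, 1.599, 0.002, 0.943, -0.08], TCP at [186.934, -700.485, 231.275] pointing down, gripper open.
Joint ranges: [-2.57, 2.57], [-0.35, 1.97], [-1.29, 1.29], [0.11, 2.56], [-1.05, 4.19], [0.11, 1.86], [-2.63, 2.63]. Speed limits (rad/s): [2.22, 2.22, 3.01, 3.01, 3.14, 3.14, 3.14].

INTERFACE

Orientations are given as a 3x3 rotation matrix whose columns are the frame's x, y, z axes.
In Python, from bench import status, vision, workorder gives the robot as it stands.
- The arm moves only by the tool play_rows, never from a script. Its argument "commands" is one flat list of numbers, 4 for each row, row after row: the shift along the world's x, y, z scaled (see below), then the turn about the world's z scaled (see below). In form: [x, y, z, turn, x, y, z, turn, ...]. A call has 1 to 10 rows; each row shifts and turns the commanded pose from where the row before left it; what a row does not reach is not made up. The controller multiplies each number of a shift by 0.025 m and each number of a turn by 0.15 rad. A row lasts 1/10 s, in which the tool goes at most 50 mm and 8.59 degrees, less where a joint would pass 70% of its speed; a pose out of reach is approached as far as the arm can. A call with a number of a shift or a turn outside -1 to 1 is refused whole. A call with a gripper value outside its range is refused whole. "hand" is the finger opening in mm, from 0 to 85.4, set as the call begins (left out, the last holds). The fingers move at their own pace and stop on an object; "grip_force" is the grip in N (left out, the last holds). Time passes only in rows, so rows that do not move let the fingers close. It gives the time, the measured TCP pose, the force, the opening and the grip force at its end, in the units of the state.
- status.observe(): the state, without advancing time (a new reading comes with each control period).
- vision.capture(name): name is "scene" or "side" or "wrist"; returns a dict with "pixels" (420x560x3 uint8, red, green, blue), "depth" (420x560 float32, mm along the optical axis (not along the pixel's ray), 0 where there is no reading), "fx", "fy", "cx", "cy" (pixels), "k1" (the pictures are not rectified: a ray, as slopes to the right and down, at radius r is drawn at 1 + k1 r^2 times it, then the intrinsics apply), "pose" (4x4, takes a point from camera to world coordinates). Camera axes: x right, y down, z forward; pixel columns grow to the right and rows downward; lengths in mm; the calibration is good to about 2 mm. A picture is of the moment at which its call begins.
- workorder.close_job(): hands the job in; it is judged then, once.
The state is a dict: "clock": time; "qpos": joint angles; "qd": joint speeds; "joint_efforts": joint torques, N m; "tool_pos": TCP position; "ee_rot": TCP orientation; "contact_force": force on the tool from outside, world axes, zero at the start; "moment": the same for the moment, N m; "gripper_width": finger opening in mm; "grasp_force": force on a finger pad.
Only numpy, scipy, OpenCV 4.12 (cv2) and the standard library are available. Lean on these libraries where they do the work, as an engineer would, in place of code of your own. Each camera call takes 0.05 s, during which the arm holds its last target. There are 200 camera calls.

## Working session

There is one attempt and no reset: what is moved stays moved. The work goes in short steps, Python scripts to look and compute and a tool call to move; the robot and the scene stay as the last step left them, time stands still between calls to the robot, and variables do not carry over. Pictures are saved under pics/ and viewed, at most 10 in all, crops included, and the job is handed in when it is done.

Besides the shell and the picture viewer there is one more tool, called after "Call:" as a command line: name --argument value ..., lists and objects as JSON in quotes. play_rows: Moves the arm, as the interface text tells. Shifts and turns lie within -1 to 1; 1 stands for 0.025 m of shift or 0.15 rad of turn. Its arguments: {"type":"object","properties":{"commands":{"type":"array","items":{"type":"number"}},"hand":{"type":"number"},"grip_force":{"type":"number"}},"required":["commands"]}

```bash
mkdir -p pics; cat > h.py <<'E'
import numpy as np, cv2
from bench import status, vision, workorder
def cap(n):
    c=vision.capture(n); np.savez(f'{n}.npz',**c); return c
def save(c,f,roi=None,s=1):
    p=c['pixels'][:,:,::-1]
    if roi: p=p[roi[1]:roi[3],roi[0]:roi[2]]
    cv2.imwrite('pics/'+f,cv2.resize(p,None,fx=s,fy=s,interpolation=cv2.INTER_CUBIC))
def rays(c,uv):
    uv=np.asarray(uv,float).reshape(-1,1,2)
    K=np.array([[c['fx'],0,c['cx']],[0,c['fy'],c['cy']],[0,0,1]],float)
    n=cv2.undistortPoints(uv,K,np.array([float(c['k1']),0,0,0]))[:,0]
    return np.c_[n,np.ones(len(n))]
def onz(c,uv,z):
    T=np.array(c['pose']);d=rays(c,uv)@T[:3,:3].T
    return T[:3,3]+d*((z-T[2,3])/d[:,2])[:,None]
def cloud(c):
    T=np.array(c['pose']);h,w=c['depth'].shape
    v,u=np.mgrid[:h,:w];r=rays(c,np.c_[u.ravel(),v.ravel()])
    P=(r*c['depth'].reshape(-1,1))@T[:3,:3].T+T[:3,3]
    P[c['depth'].ravel()==0]=np.nan
    return P.reshape(h,w,3)
E
python3 - <<'E'
from h import *
s=status.observe();print(s['tool_pos'],s['ee_rot'],s['clock'])
a=cap('scene');b=cap('side');
for c in(a,b):print(c['pose'],c['fx'],c['k1'])
save(a,'scene.png');save(b,'side.png')
E
```

```text
[ 186.7578761  -700.0388882   230.38727814] [[ 9.66184881e-01  2.57849659e-01 -5.74000480e-04]
 [ 2.57850241e-01 -9.66183755e-01  1.48508280e-03]
 [-1.71661846e-04 -1.58287071e-03 -9.99998733e-01]] 0.0
[[-3.86417758e-02  8.13762064e-01 -5.79912162e-01  1.15073269e+03]
 [ 9.99228909e-01  2.74274764e-02 -2.80948405e-02  5.88530156e+01]
 [-6.95698831e-03 -5.80550632e-01 -8.14194426e-01  9.81776968e+02]
 [ 0.00000000e+00  0.00000000e+00  0.00000000e+00  1.00000000e+00]] 442.1634243941058 0.03941688046989702
[[-9.96760561e-01 -4.54820569e-02  6.63307407e-02  4.13986766e+02]
 [-7.85155934e-02  7.28992132e-01 -6.80004245e-01  8.37043866e+02]
 [-1.74265963e-02 -6.83009410e-01 -7.30201657e-01  9.56412932e+02]
 [ 0.00000000e+00  0.00000000e+00  0.00000000e+00  1.00000000e+00]] 523.6350320234142 -0.11161240244658562
```

View pics/scene.png

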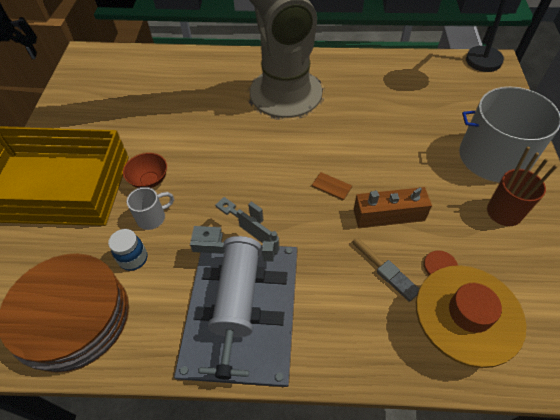

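View pics/side.png

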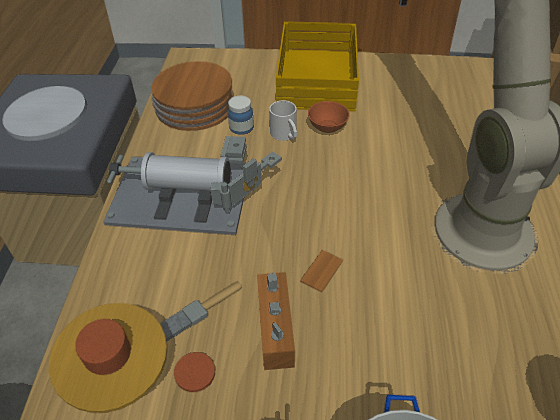

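The scene shows the yoke ear at about (207,237), the hinge at (270,240), the paddle at (257,213) and the lug at (226,205). The pin block spans (357-430, 190-225), with pins at (374,198), (393,198) and (415,195). In the side view the pins are at (272,282), (275,308) and (277,330), and the last one looks like the flat key.

```bash
cat > m.py <<'E'
from h import *
Ps={}
for n in('scene','side'):
    c=dict(np.load(n+'.npz'));P=cloud(c);Ps[n]=P
    z=P[...,2];X=P[...,0];Y=P[...,1]
    hsv=cv2.cvtColor(c['pixels'],cv2.COLOR_RGB2HSV)
    m=(abs(z-16)<5)&(hsv[...,1]<90)&(X>480)&(X<1000)&(abs(Y)<300)
    m=cv2.morphologyEx(m.astype(np.uint8),cv2.MORPH_OPEN,np.ones((3,3)))
    k,l,st,_=cv2.connectedComponentsWithStats(m);i=1+np.argmax(st[1:,4])
    q=P[l==i]
    print(n,'foot',cv2.minAreaRect(q[:,:2].astype(np.float32)),np.median(q[:,2]))
    for lo,hi in((94,106),(64,76),(80,112)):
        m=((z>lo)&(z<hi)&(X>350)&(X<1000)&(abs(Y)<500)).astype(np.uint8)
        k,l,st,_=cv2.connectedComponentsWithStats(m)
        for i in range(1,k):
            if st[i,4]>25:
                q=P[l==i];r=cv2.minAreaRect(q[:,:2].astype(np.float32))
                print(lo,st[i],np.round(r[0]),np.round(r[1]),round(r[2]),q[:,2].max().round())
E
python3 m.py
```

```text
scene foot ((757.0000610351562, -14.881492614746094), (130.32391357421875, 330.9615783691406), 88.2356948852539) 16.367912068251144
94 [ 70 146  44  60 220] [ 451. -451.] [ 49. 198.] 76 106.0
94 [413 188   9   7  31] [473. 350.] [ 8. 24.] 34 105.0
94 [369 190  10  10  56] [490. 242.] [19. 18.] 19 106.0
94 [237 209  42  44 363] [595. -34.] [138.  50.] 34 106.0
94 [ 189  226   70  102 1565] [ 713. -114.] [158. 238.] 89 106.0
94 [449 300  41  32 128] [801. 401.] [86. 35.] 47 106.0
64 [ 75 153  43  60 269] [ 452. -451.] [ 50. 196.] 75 76.0
64 [ 356  187   76   28 1215] [481. 297.] [ 66. 181.] 10 76.0
64 [129 190  27  17  88] [ 493. -348.] [29. 65.] 30 76.0
64 [130 192  40  25 135] [ 516. -312.] [ 37. 104.] 43 76.0
64 [239 219  31  23  64] [585. -51.] [98.  3.] 53 76.0
64 [112 240  29  19 111] [ 648. -343.] [33. 66.] 31 76.0
64 [191 250  34   4  58] [ 648. -154.] [78.  4.] 89 76.0
64 [263 255  11   4  26] [655. -12.] [24.  3.] 87 76.0
64 [ 45 288  75  75 369] [ 841. -368.] [ 57. 192.] 57 76.0
64 [208 328  18   3  34] [ 830. -108.] [37.  2.] 88 75.0
64 [232 329  21   4  41] [832. -54.] [ 5
[... 1638 characters left out ...]
64 [211 185  39  19 134] [607. -12.] [95. 34.] 29 76.0
64 [ 257  272   38   83 2102] [480. 294.] [ 60. 184.] 10 76.0
80 [276  69  66  20 585] [ 448. -451.] [ 48. 192.] 79 112.0
80 [ 152   72   80   37 2348] [ 789. -413.] [174. 239.] 90 92.0
80 [228  95  23  17 299] [ 635. -353.] [64. 64.] 62 95.0
80 [269 100  28  19 140] [ 510. -337.] [77. 77.] 35 89.0
80 [ 131  136  151   63 3058] [671. -74.] [363. 199.] 22 112.0
80 [109 162  12   9  78] [914. -83.] [27. 29.] 16 92.0
80 [267 273  11  16 142] [489. 242.] [19. 22.] 23 109.0
80 [  48  303  120   97 6845] [780. 405.] [221. 190.] 0 112.0
80 [270 302  10  10  92] [480. 295.] [17. 20.] 5 90.0
80 [272 322  10  16  90] [471. 349.] [ 8. 23.] 38 105.0
```

Call:
play_rows --commands '[0.3, 0.7, 1, 0, 0.5, 0.9, 1, 0, 0.65, 1, 1, 0, 0.65, 1, 0.7, 0, 0.65, 1, 0.5, 0, 0.65, 1, 0, 0, 0.65, 1, 0, 0, 0.65, 1, 0, 0, 0.65, 1, 0, 0, 0.65, 1, 0, 0]' --hand 0

```text
clock: 1.1
tool_pos: [337.3, -459.2, 336.0]
ee_rot: [[0.966, 0.258, -0.0], [0.258, -0.966, 0.0], [-0.0, -0.0, -1.0]]
contact_force: [0.2, -1.4, -1.1]
gripper_width: 0.1
grasp_force: 0.0
```

Call:
play_rows --commands '[0.65, 1, 0, 0, 0.65, 1, 0, 0, 0.65, 1, 0, 0, 0.65, 1, 0, 0, 0.65, 1, 0, 0, 0.65, 1, 0, 0, 0.65, 1, 0, 0, 0.65, 1, 0, 0, 0.65, 1, 0, 0, 0.5, 0.8, 0, 0]'

```text
clock: 2.1
tool_pos: [496.4, -213.8, 336.1]
ee_rot: [[0.966, 0.259, -0.0], [0.259, -0.966, 0.0], [-0.0, -0.001, -1.0]]
contact_force: [0.1, -0.6, -0.0]
gripper_width: 0.1
grasp_force: 0.0
```

Call:
play_rows --commands '[0.5, 1, 0, 0, 0.5, 1, 0, 0, 0.2, 0.4, 0, 0, 0, 0, 0, 0]'

```text
clock: 2.5
tool_pos: [526.1, -154.2, 336.0]
ee_rot: [[0.965, 0.261, -0.0], [0.261, -0.965, 0.0], [-0.0, -0.001, -1.0]]
contact_force: [-0.3, -0.8, 0.5]
gripper_width: -0.3
grasp_force: 0.0
```

```bash
python3 - <<'E'
from h import *
s=status.observe();print(s['tool_pos'],s['ee_rot'],s['clock'],s['contact_force'])
c=cap('wrist');save(c,'w1.png');print(c['pose'])
P=cloud(c);z=P[...,2]
for lo,hi in((94,103),(140,150),(74,84)):
    m=((z>lo)&(z<hi)).astype(np.uint8)
    k,l,st,_=cv2.connectedComponentsWithStats(m)
    for i in range(1,k):
        if st[i,4]>60:
            q=P[l==i];r=cv2.minAreaRect(q[:,:2].astype(np.float32));print(lo,st[i],np.round(r[0]),np.round(r[1]),round(r[2]),np.median(q[:,2]))
E
```

```text
[ 526.08269423 -154.17856388  336.03495782] [[ 9.65473282e-01  2.60501854e-01 -3.56230488e-04]
 [ 2.60501996e-01 -9.65473209e-01  4.39186228e-04]
 [-2.29522166e-04 -5.16821322e-04 -9.99999840e-01]] 2.5 [-0.28666044 -0.77872616  0.4639719 ]
[[ 2.61479600e-01 -9.11735506e-01 -3.16807174e-01  6.07660995e+02]
 [-9.65208955e-01 -2.46889793e-01 -8.61226106e-02 -1.32302510e+02]
 [ 3.04584318e-04  3.28304427e-01 -9.44571919e-01  4.78456121e+02]
 [ 0.00000000e+00  0.00000000e+00  0.00000000e+00  1.00000000e+00]]
94 [214   0  16  35 224] [662. -49.] [10. 34.] 90 100.26247264863937
94 [ 266    0   83  119 3415] [ 646. -147.] [93. 99.] 88 99.72571690421807
94 [163  13  80 120 958] [609. -52.] [130.  52.] 60 96.86259312507994
94 [439 217 121 137 829] [ 437. -453.] [ 64. 234.] 74 98.55427804153283
94 [454 361 106  27 401] [ 306. -572.] [  4. 181.] 0 98.60269955017094
140 [177  95  32  36 462] [566. -47.] [36. 12.] 53 144.44752079286985
74 [279   0  17  52 109] [ 676. -116.] [ 3. 54.] 89 80.33506459563398
74 [497   0  62 116 553] [ 705. -385.] [151.  28.] 52 79.86636137249832
74 [186  57  57  71 123] [587. -53.] [98.  1.] 53 79.00091532239276
74 [442  95  32  53 180] [ 632. -336.] [62. 26.] 8 79.64187678636321
74 [375 183  58  45 235] [ 517. -315.] [28. 83.] 65 78.72185444216927
74 [398 194  50  45 269] [ 503. -355.] [36. 70.] 64 79.75398033797427
74 [431 212 100 138 723] [ 426. -453.] [ 41. 238.] 81 75.41489134423352
74 [450 352 110  28 411] [ 304. -581.] [  8. 203.] 0 75.27847422387464
```

View pics/w1.png

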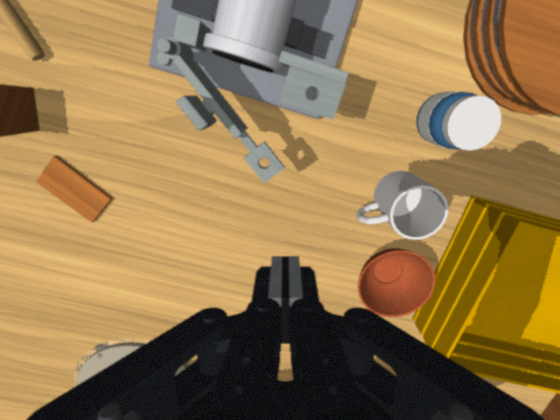

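The wrist view shows the ear hole at (312,93), the hinge post at (168,46), the paddle top at (195,112) and the lug eye at (264,161).

```bash
python3 - <<'E'
from h import *
c=dict(np.load('wrist.npz'));g=cv2.cvtColor(c['pixels'],cv2.COLOR_RGB2GRAY)
for u,v,z in((312,93,100),(264,161,88)):
    w=g[v-9:v+10,u-9:u+10];m=(w<(w.min()*.6+np.median(w)*.4)).astype(np.uint8)
    M=cv2.moments(m,True);uv=(u-9+M['m10']/M['m00'],v-9+M['m01']/M['m00']);print(uv,M['m00'],onz(c,[uv],z))
print('hinge',onz(c,[(168,46)],105))
P=cloud(c);z=P[...,2]
m=((abs(z-99.7)<3)).astype(np.uint8);m[:, :270]=0;m[:60]*=1
q=P[(m>0)&(P[...,1]>-260)&(P[...,0]<650)]
print('ear',cv2.minAreaRect(q[:,:2].astype(np.float32)))
for n in('scene','side'):
    d=dict(np.load(n+'.npz'));Q=cloud(d);hsv=cv2.cvtColor(d['pixels'],cv2.COLOR_RGB2HSV)
    a=np.deg2rad(-1.9);R=np.array([[np.cos(a),-np.sin(a)],[np.sin(a),np.cos(a)]])
    s=(abs(Q[...,2]-16)<5)&(hsv[...,1]<90)&(Q[...,0]>480)&(Q[...,0]<1000)&(abs(Q[...,1])<260)
    e=Q[s][:,:2]@R;print(n,np.percentile(e,[.3,1,99,99.7],axis=0))
E
```

```text
(311.2792792792793, 92.90990990990991) 111.0 [[ 616.05767504 -160.36164954  100.        ]]
(262.3636363636364, 165.0) 22.0 [[ 520.40957384 -127.27410621   88.        ]]
hinge [[621.35000579  -1.62983922 105.        ]]
ear ((622.6441040039062, -148.35519409179688), (88.87738037109375, 52.169132232666016), 88.22984313964844)
scene [[ 598.30078687 -163.97197551]
 [ 611.38389521 -162.60583231]
 [ 921.06085818   74.38225611]
 [ 921.96019289   75.62671082]]
side [[ 592.67273933 -160.9142234 ]
 [ 594.78939463 -153.77762592]
 [ 918.88837517   76.21128873]
 [ 920.90133702  275.63486123]]
```

Call:
play_rows --commands '[0.08, 0.9, 0, 0, 0.08, 1, 0, 0, 0.08, 1, -0.5, 0, 0.08, 1, -1, 0, 0.08, 1, -1, 0, 0.08, 0.25, -1, 0, 0, 0, -1, 0, 0, 0, -1, 0, 0, 0, -1, 0, 0, 0, -1, 0]'

```text
clock: 3.55
tool_pos: [537.4, -29.0, 147.9]
ee_rot: [[0.967, 0.256, -0.0], [0.256, -0.967, -0.001], [-0.0, 0.001, -1.0]]
contact_force: [-0.2, 0.0, -0.0]
gripper_width: -0.0
grasp_force: 0.0
```

Call:
play_rows --commands '[0, 0, -0.9, 0, 0, 0, -0.44, 0, 0, 0, 0, 0]'

```text
clock: 3.85
tool_pos: [536.8, -28.1, 114.1]
ee_rot: [[0.967, 0.256, -0.003], [0.256, -0.967, -0.001], [-0.003, 0.0, -1.0]]
contact_force: [-0.3, -0.3, 0.1]
gripper_width: 0.3
grasp_force: 0.0
```

Call:
play_rows --commands '[0.24, -0.4, 0, 0, 0.24, -0.4, 0, 0, 0.3, -0.3, 0, 0, 0.3, -0.3, 0, 0]'

```text
clock: 4.25
tool_pos: [565.1, -62.3, 116.2]
ee_rot: [[0.966, 0.258, 0.0], [0.258, -0.966, 0.001], [0.0, -0.0, -1.0]]
contact_force: [-3.4, 3.8, -0.4]
gripper_width: -0.0
grasp_force: 2.0
```

Call:
play_rows --commands '[0.2, -0.1, 0, 0, 0.2, -0.1, 0, 0, 0.1, -0.06, 0, 0, 0.1, 0, 0, 0]'

```text
clock: 4.65
tool_pos: [579.3, -69.4, 115.5]
ee_rot: [[0.966, 0.257, -0.001], [0.257, -0.966, -0.001], [-0.001, 0.001, -1.0]]
contact_force: [-5.5, -3.5, 3.2]
gripper_width: -0.4
grasp_force: 2.4
```

Call:
play_rows --commands '[0.1, 0, 0, 0, 0.08, 0, 0, 0, 0, 0, 0, 0]'

```text
clock: 4.95
tool_pos: [583.7, -69.4, 115.1]
ee_rot: [[0.966, 0.257, -0.001], [0.257, -0.966, -0.001], [-0.002, 0.001, -1.0]]
contact_force: [-3.9, -1.1, 0.3]
gripper_width: 0.0
grasp_force: 1.8
```

Call:
play_rows --commands '[0.06, 0, 0, 0, 0.06, 0, 0, 0, 0, 0, 0, 0]'

```text
clock: 5.25
tool_pos: [585.6, -69.4, 115.0]
ee_rot: [[0.966, 0.257, -0.003], [0.257, -0.966, -0.001], [-0.004, 0.001, -1.0]]
contact_force: [-7.7, -3.9, 3.4]
gripper_width: -0.4
grasp_force: 3.5
```

Call:
play_rows --commands '[0.06, 0, 0, 0, 0.04, 0, 0, 0, 0, 0, 0, 0]'

```text
clock: 5.55
tool_pos: [585.7, -69.6, 115.0]
ee_rot: [[0.966, 0.257, -0.008], [0.257, -0.966, -0.002], [-0.008, -0.0, -1.0]]
contact_force: [-15.2, -3.1, 9.8]
gripper_width: 0.2
grasp_force: 7.2
```

Call:
play_rows --commands '[-0.6, 0, 0, 0, -0.8, 0, 0.3, 0, 0, 0, 1, 0, 0, 0, 1, 0, 0.3, -0.7, 1, 0, 0.8, -1, 1, 0, 0.6, -0.8, 0.6, 0, 0, -0.6, 0, 0, 0, 0, 0, 0, 0, 0, 0, 0]'

```text
clock: 6.55
tool_pos: [596.2, -145.1, 236.7]
ee_rot: [[0.966, 0.258, -0.002], [0.258, -0.966, 0.001], [-0.001, -0.001, -1.0]]
contact_force: [0.1, 0.4, 0.4]
gripper_width: 0.0
grasp_force: 0.0
```

```bash
python3 - <<'E'
from h import *
s=status.observe();print(s['tool_pos'],s['clock'],s['contact_force'])
c=cap('wrist')
T=np.array(c['pose']);p=(np.array([616,-160.4,100])-T[:3,3])@T[:3,:3];u=int(p[0]/p[2]*c['fx']+c['cx']);v=int(p[1]/p[2]*c['fy']+c['cy']);print(u,v)
save(c,'w2.png',(max(0,u-130),max(0,v-100),u+130,v+100),3)
g=cv2.cvtColor(c['pixels'],cv2.COLOR_RGB2GRAY)
w=g[v-25:v+25,u-25:u+25];w=cv2.GaussianBlur(w,(3,3),0)
m=(w<(int(w.min())+int(np.median(w)))/2).astype(np.uint8);k,l,st,ce=cv2.connectedComponentsWithStats(m)
for i in range(1,k):
    if st[i,4]>20:print(st[i],ce[i]+[u-25,v-25],onz(c,[ce[i]+[u-25,v-25]],100))
E
```

```text
[ 596.17091665 -145.0689375   236.69689166] 6.55 [0.10785016 0.38553845 0.40089114]
307 175
[ 18  19  15  15 159] [307.13207547 176.12578616] [[ 615.83229287 -160.4281648   100.        ]]
```

View pics/w2.png

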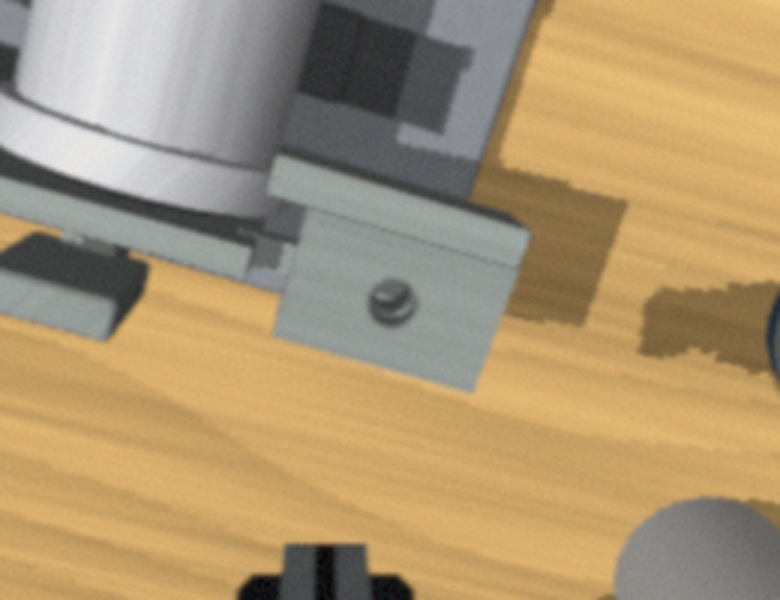

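The gate is shut: the lug shows beneath the ear hole at crop position (392,302). Two wrist views agree on the hole at (616,-160). Next I'll go to the pin.

Call:
play_rows --commands '[-0.2, 0.7, 0, 0, -0.27, 1, 0, 0, -0.27, 1, 0, 0, -0.27, 1, 0, 0, -0.27, 1, 0, 0, -0.27, 1, 0, 0, -0.27, 1, 0, 0, -0.27, 1, 0, 0, -0.27, 1, 0, 0, -0.27, 1, 0, 0]' --hand 36

```text
clock: 7.6
tool_pos: [529.5, 99.7, 237.5]
ee_rot: [[0.966, 0.26, -0.001], [0.26, -0.966, 0.0], [-0.001, -0.001, -1.0]]
contact_force: [0.4, 0.5, 0.2]
gripper_width: 35.8
grasp_force: 0.0
```

Call:
play_rows --commands '[-0.27, 1, 0, 0, -0.27, 1, 0, 0, -0.27, 1, 0, 0, -0.27, 1, 0, 0, -0.27, 1, 0, 0, -0.2, 0.7, 0, 0, 0, 0, 0, 0, 0, 0, 0, 0]'

```text
clock: 8.4
tool_pos: [491.3, 240.0, 237.5]
ee_rot: [[0.965, 0.26, -0.001], [0.26, -0.965, -0.0], [-0.001, 0.0, -1.0]]
contact_force: [0.1, 0.1, -0.6]
gripper_width: 36.0
grasp_force: 0.0
```

```bash
python3 - <<'E'
from h import *
s=status.observe();print(s['tool_pos'],s['ee_rot'],s['clock'],s['contact_force'],s['gripper_width'])
c=cap('wrist');save(c,'w3.png')
P=cloud(c);z=P[...,2]
m=((z>99)&(z<111)&(abs(P[...,0]-490)<25)&(abs(P[...,1]-242)<25)).astype(np.uint8)
k,l,st,ce=cv2.connectedComponentsWithStats(m)
for i in range(1,k):
    if st[i,4]>30:
        uv=np.argwhere(l==i)[:,::-1].astype(float);q=onz(c,uv,106)
        print(st[i],cv2.minAreaRect(q[:,:2].astype(np.float32)),np.median(P[l==i][:,2]))
        q=P[(l==i)&(abs(z-106)<3)];print(cv2.minAreaRect(q[:,:2].astype(np.float32)))
E
```

```text
[491.29744239 240.02985028 237.49507534] [[ 9.65490837e-01  2.60435856e-01 -7.79703453e-04]
 [ 2.60435578e-01 -9.65491126e-01 -4.41111932e-04]
 [-8.67678129e-04  2.22827009e-04 -9.99999599e-01]] 8.4 [ 0.08370359  0.06484856 -0.62630395] 36.018767607870984
[273 184  21  22 420] ((490.5115966796875, 241.1021728515625), (19.532323837280273, 17.672056198120117), 15.614679336547852) 105.68652076461407
((489.6744384765625, 240.53823852539062), (18.416208267211914, 17.81053924560547), 18.062122344970703)
```

View pics/w3.png

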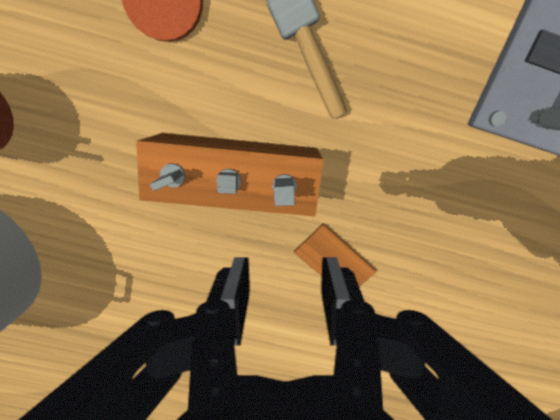

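The tall pin's grip is at (284,190) px, measured at (490,241) with its top at 106 mm as expected. The fingers straddle it along the block.

Call:
play_rows --commands '[-0.05, 0.04, -1, 0.2, 0, 0, -1, 0, 0, 0, -1, 0, 0, 0, -1, 0, 0, 0, -1, 0, 0, 0, -0.7, 0, 0, 0, -0.4, 0, 0, 0, -0.2, 0, 0, 0, 0, 0]'

```text
clock: 9.35
tool_pos: [491.5, 239.9, 80.2]
ee_rot: [[0.958, 0.286, -0.0], [0.286, -0.958, -0.0], [-0.0, 0.0, -1.0]]
contact_force: [0.3, -1.3, -0.6]
gripper_width: 36.0
grasp_force: 0.0
```

Call:
play_rows --commands '[0, 0, 0, 0, 0, 0, 0, 0, 0, 0, 0, 0, 0, 0, 0, 0]' --hand 10 --grip_force 50

```text
clock: 9.75
tool_pos: [491.9, 240.4, 81.1]
ee_rot: [[0.958, 0.287, 0.001], [0.287, -0.958, 0.0], [0.001, -0.0, -1.0]]
contact_force: [0.3, -1.5, 8.0]
gripper_width: 17.1
grasp_force: 49.6
```

Call:
play_rows --commands '[0, 0, 0.4, 0, 0, 0, 1, 0, 0, 0, 1, 0, 0, 0, 1, 0, 0, 0, 1, 0, 0, 0, 0.6, 0, 0, 0, 0, 0]'

```text
clock: 10.45
tool_pos: [492.3, 240.8, 207.8]
ee_rot: [[0.958, 0.287, 0.004], [0.287, -0.958, 0.002], [0.004, -0.001, -1.0]]
contact_force: [0.8, 0.1, -1.3]
gripper_width: 17.0
grasp_force: 48.9
```

```bash
python3 - <<'E'
from h import *
s=status.observe();print(s['tool_pos'],s['clock'],s['contact_force'],s['gripper_width'],s['grasp_force'])
c=cap('wrist');save(c,'w4.png',(180,180,400,340),3)
E
```

```text
[492.25348024 240.75922508 207.84900098] 10.45 [ 0.77497772  0.12402955 -1.26715869] 16.973971740751185 48.94979953765869
```

View pics/w4.png

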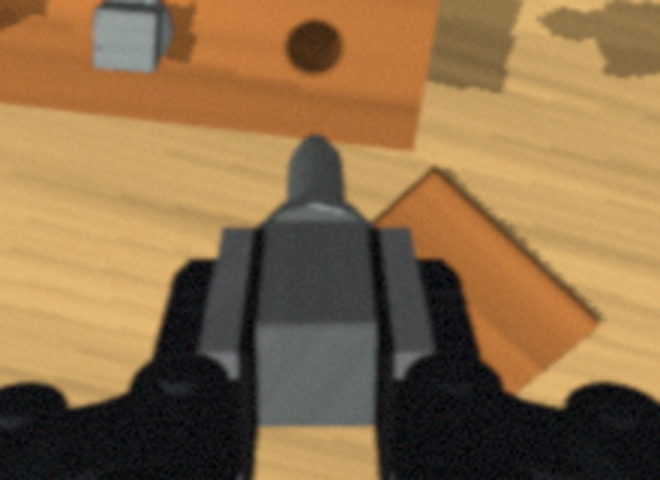

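```bash
python3 - <<'E'
from h import *
c=dict(np.load('wrist.npz'));s=status.observe();t=np.array(s['tool_pos']);R=np.array(s['ee_rot'])
for v in(135,139): 
    p=onz(c,[(180+315.5/3,180+v/3)],t[2]-59)[0]-3.5*R[:,0];print(p,(p-t),R.T@(p-t))
P=cloud(c);print(P[240:290:10,285].round(1))
E
```

```text
[489.22908274 239.4247754  147.39193437] [ -2.51554511  -0.90066505 -59.0074304 ] [-2.79340217  0.16344704 59.00157792]
[488.28983412 239.14267401 147.39193437] [ -3.45479373  -1.18276643 -59.0074304 ] [-3.77409758  0.1646105  58.9994955 ]
[[495.7 241.5 178.6]
 [500.1 242.8 200.5]
 [498.7 242.4 208.5]
 [498.9 242.4 218.4]
 [499.1 242.5 227.3]]
```

Call:
play_rows --commands '[0.2, -0.5, 0.8, 0, 0.3, -1, 0.3, 0, 0.3, -1, 0, 0, 0.3, -1, 0, 0, 0.3, -1, 0, 0, 0.3, -1, 0, 0, 0.3, -1, 0, 0, 0.3, -1, 0, 0, 0.3, -1, 0, 0, 0.3, -1, 0, 0]'

```text
clock: 11.5
tool_pos: [563.4, 1.6, 231.5]
ee_rot: [[0.958, 0.287, -0.002], [0.287, -0.958, -0.0], [-0.002, -0.001, -1.0]]
contact_force: [0.5, 0.6, -1.2]
gripper_width: 17.1
grasp_force: 49.0
```

Call:
play_rows --commands '[0.3, -1, 0, 0, 0.3, -1, 0, 0, 0.3, -1, 0, 0, 0.3, -1, 0, 0, 0.3, -1, 0, 0, 0.3, -1, -0.3, 0, 0.3, -0.5, -0.8, 0, 0, 0, -0.8, 0, 0, 0, -0.3, 0, 0, 0, 0, 0]'

```text
clock: 12.5
tool_pos: [615.3, -159.1, 175.8]
ee_rot: [[0.958, 0.287, -0.004], [0.287, -0.958, 0.001], [-0.003, -0.002, -1.0]]
contact_force: [0.4, 0.5, -0.7]
gripper_width: 16.8
grasp_force: 49.0
```

```bash
python3 - <<'E'
from h import *
s=status.observe();print(s['tool_pos'],s['clock'],s['contact_force'])
c=cap('wrist');save(c,'w5.png',(180,130,400,290),3)
E
```

```text
[ 615.27816745 -159.11806706  175.84576529] 12.5 [ 0.39392926  0.45922743 -0.7432855 ]
```

View pics/w5.png

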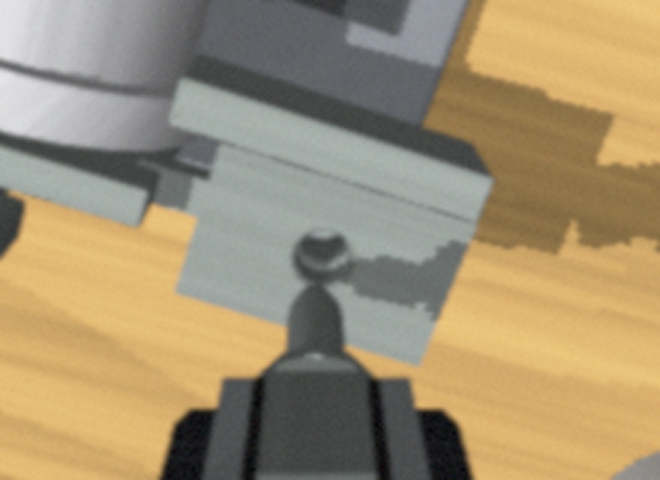

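The hole is at crop (323,257) and the pin tip at crop (317,283).

```bash
python3 - <<'E'
from h import *
c=dict(np.load('wrist.npz'));s=status.observe();t=np.array(s['tool_pos']);R=np.array(s['ee_rot'])
h=onz(c,[(180+323/3,130+257/3)],100)[0]
p=onz(c,[(180+317/3,130+284/3)],t[2]-59)[0]-3.5*R[:,0]
print(h,p,h-p,R.T@(p-t))
E
```

```text
[ 616.50101288 -160.96023011  100.        ] [ 613.20349934 -160.42126713  118.04664187] [  3.29751354  -0.53896298 -18.04664187] [-2.96904565  0.55444925 58.99866354]
```

Call:
play_rows --commands '[0.13, -0.02, -0.3, 0, 0, 0, -0.3, 0, 0, 0, -0.1, 0, 0, 0, -0.1, 0, 0, 0, -0.1, 0, 0, 0, 0, 0]'

```text
clock: 13.15
tool_pos: [619.6, -160.2, 155.1]
ee_rot: [[0.958, 0.287, -0.0], [0.287, -0.958, 0.0], [-0.0, -0.0, -1.0]]
contact_force: [-0.8, 0.6, -0.8]
gripper_width: 17.0
grasp_force: 49.0
```

Call:
play_rows --commands '[0, 0, -0.12, 0, 0, 0, -0.12, 0, 0, 0, -0.1, 0]'

```text
clock: 13.45
tool_pos: [619.5, -160.3, 146.5]
ee_rot: [[0.958, 0.287, -0.0], [0.287, -0.958, -0.0], [-0.0, -0.0, -1.0]]
contact_force: [-1.1, -0.5, -0.7]
gripper_width: 17.1
grasp_force: 49.1
```

Call:
play_rows --commands '[0, 0, -0.08, 0, 0, 0, -0.08, 0, 0, 0, -0.08, 0]'

```text
clock: 13.75
tool_pos: [619.5, -160.2, 140.6]
ee_rot: [[0.958, 0.287, -0.0], [0.287, -0.958, 0.0], [-0.0, -0.0, -1.0]]
contact_force: [-1.7, -0.6, -0.2]
gripper_width: 17.0
grasp_force: 49.1
```

Call:
play_rows --commands '[0, 0, -0.08, 0, 0, 0, -0.08, 0, 0, 0, -0.08, 0]'

```text
clock: 14.05
tool_pos: [619.6, -160.2, 134.6]
ee_rot: [[0.958, 0.287, -0.0], [0.287, -0.958, 0.0], [-0.0, -0.0, -1.0]]
contact_force: [-1.3, -0.6, -1.3]
gripper_width: 17.2
grasp_force: 49.1
```

Call:
play_rows --commands '[0, 0, -0.08, 0, 0, 0, -0.08, 0, 0, 0, -0.08, 0]'

```text
clock: 14.35
tool_pos: [619.6, -160.2, 128.6]
ee_rot: [[0.958, 0.287, -0.0], [0.287, -0.958, 0.0], [-0.0, -0.0, -1.0]]
contact_force: [-1.1, -0.7, -0.6]
gripper_width: 16.8
grasp_force: 49.2
```

Call:
play_rows --commands '[0, 0, -0.08, 0, 0, 0, -0.08, 0, 0, 0, -0.08, 0]'

```text
clock: 14.65
tool_pos: [619.6, -160.2, 122.6]
ee_rot: [[0.958, 0.287, -0.0], [0.287, -0.958, 0.0], [-0.0, -0.0, -1.0]]
contact_force: [-1.7, 0.6, 0.7]
gripper_width: 17.4
grasp_force: 49.2
```

Call:
play_rows --commands '[0, 0, -0.08, 0, 0, 0, -0.08, 0, 0, 0, -0.08, 0]'

```text
clock: 14.95
tool_pos: [619.6, -160.3, 116.6]
ee_rot: [[0.958, 0.287, -0.0], [0.287, -0.958, -0.0], [-0.0, -0.0, -1.0]]
contact_force: [-1.9, 0.6, -0.2]
gripper_width: 17.0
grasp_force: 49.2
```

Call:
play_rows --commands '[0, 0, -0.06, 0, 0, 0, -0.06, 0, 0, 0, 0, 0]'

```text
clock: 15.25
tool_pos: [619.6, -160.2, 113.5]
ee_rot: [[0.958, 0.287, -0.0], [0.287, -0.958, 0.0], [-0.0, -0.0, -1.0]]
contact_force: [-1.9, -0.6, -2.1]
gripper_width: 17.1
grasp_force: 48.9
```

Call:
play_rows --commands '[0, 0, -0.04, 0, 0, 0, -0.04, 0, 0, 0, -0.04, 0, 0, 0, 0, 0]'

```text
clock: 15.65
tool_pos: [619.6, -160.2, 111.2]
ee_rot: [[0.958, 0.287, -0.0], [0.287, -0.958, -0.0], [-0.0, 0.0, -1.0]]
contact_force: [-5.1, 1.4, 5.1]
gripper_width: 16.8
grasp_force: 49.8
```

Call:
play_rows --commands '[0, 0, -0.03, 0, 0, 0, -0.03, 0, 0, 0, 0, 0]'

```text
clock: 15.95
tool_pos: [619.6, -160.2, 111.1]
ee_rot: [[0.958, 0.287, 0.001], [0.287, -0.958, -0.001], [0.0, 0.001, -1.0]]
contact_force: [-8.0, 1.7, 18.7]
gripper_width: 16.8
grasp_force: 51.8
```

Call:
play_rows --commands '[0, 0, 0.05, 0, 0, 0, 0, 0]'

```text
clock: 16.15
tool_pos: [619.6, -160.2, 111.2]
ee_rot: [[0.958, 0.287, 0.0], [0.287, -0.958, -0.0], [0.0, 0.0, -1.0]]
contact_force: [-5.3, 0.7, 9.2]
gripper_width: 17.4
grasp_force: 50.6
```

Call:
play_rows --commands '[0, 0, 0, 0, 0, 0, 0, 0, 0, 0, 0, 0, 0, 0, 0, 0, 0, 0, 0.3, 0, 0, 0, 1, 0, 0, 0, 1, 0, 0, 0, 1, 0, 0, 0, 1, 0, 0, 0, 0, 0]' --hand 36

```text
clock: 17.15
tool_pos: [621.5, -160.5, 222.2]
ee_rot: [[0.958, 0.287, 0.006], [0.287, -0.958, -0.001], [0.005, 0.003, -1.0]]
contact_force: [-0.2, 0.3, -0.3]
gripper_width: 36.2
grasp_force: 0.0
```

```bash
python3 - <<'E'
from h import *
s=status.observe();print(s['tool_pos'],s['clock'],s['contact_force'],s['gripper_width'])
c=cap('wrist');save(c,'w6.png',(150,60,410,260),3)
P=cloud(c);z=P[...,2]
m=(abs(P[...,0]-616)<14)&(abs(P[...,1]+160.4)<14)
q=P[m&(z>128)];print('grip top',np.median(q[:,2]),q[:,:2].mean(0),'yoke',np.median(z[(abs(P[...,0]-612)<8)&(abs(P[...,1]+182)<7)]))
q=q[abs(q[:,2]-np.median(q[:,2]))<3];A=np.c_[q[:,:2]-q[:,:2].mean(0),np.ones(len(q))];print('slope',np.linalg.lstsq(A,q[:,2],rcond=None)[0])
E
```

```text
[ 621.54187557 -160.52207246  222.15379657] 17.15 [-0.17477983  0.30782643 -0.29716121] 36.16213648924098
grip top 297.8212219632345 [ 625.04751582 -153.52578517] yoke 100.22169629190074
slope [  1.75885419   0.45042511 297.69190508]
```

View pics/w6.png

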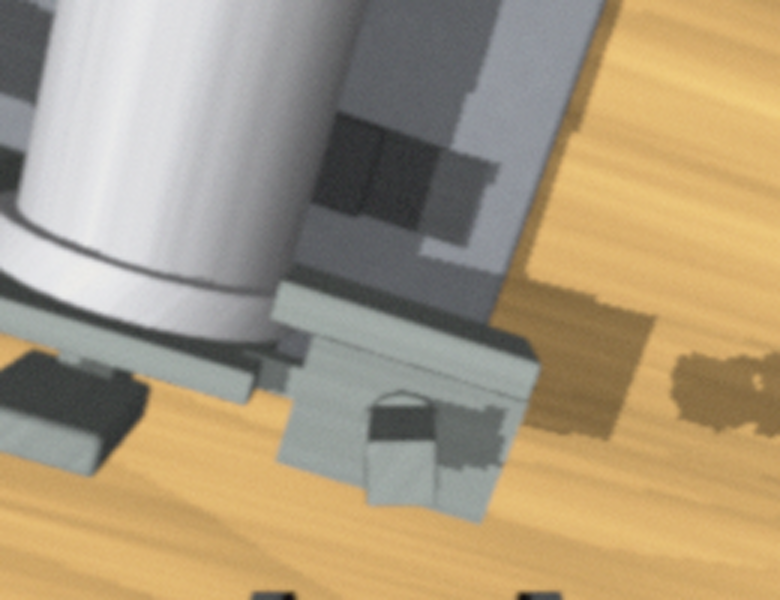

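The pin is seated, with its flange on the ear at crop (402,395) and its grip upright, and the gate is still shut. My depth mask caught the gripper instead of the pin, so I'll check the grip-top height again.

```bash
python3 - <<'E'
from h import *
c=dict(np.load('wrist.npz'));P=cloud(c);z=P[...,2]
m=(abs(P[...,0]-616)<20)&(abs(P[...,1]+160.4)<20)&(z>125)&(z<150)
q=P[m];t=np.median(q[:,2]);q=q[abs(q[:,2]-t)<2.5];A=np.c_[q[:,:2]-q[:,:2].mean(0),np.ones(len(q))]
print(t,len(q),cv2.minAreaRect(q[:,:2].astype(np.float32)),np.linalg.lstsq(A,q[:,2],rcond=None)[0])
E
```

```text
135.62820425425843 532 ((617.2269897460938, -160.55413818359375), (18.589313507080078, 17.49441909790039), 17.542266845703125) [-5.08689139e-03  5.58368652e-04  1.35741619e+02]
```

The grip top is at 136 mm (100 + 36), and its face is level, so the pin is home.

```bash
python3 -c "
from h import *
print(workorder.close_job())"
```

```text
the job is handed in; nothing more can be done
None
```

I swung the gate shut and pushed the tall-grip pin down through both ears and the lug's eye; its flange is flush on the upper ear, I let go of it and handed the job in at about 17 s, though the hand-in call returned no verdict.

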